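Refit the battery-bay cover and lock its quarter-turn fastener

TASK

Put the loose cover back on the battery bay of the white instrument unit so that its plate lies flat all round, then press its handle in against the spring and, keeping it pressed, turn it a quarter turn clockwise until it springs up into its locked detent; let go. Press gently: never let the cover bear on the unit with more than 30 N, and leave the other things on the worktop where they are.

Things in the scene. Friction and masses are not known exactly. Their poses are not given: they have to be found in the camera images.
- console: White instrument unit with blue-grey trim, fixed to the worktop: 220 (x) x 280 (y) x 80 mm tall; origin at the centre of its underside, z up. The battery bay is the one rectangular opening in its top.
- bay (a point): Centre of the bay's mouth, level with the unit's top face (80 mm above the worktop). Bay: 84 mm along this frame's x, 64 mm along y, 36 mm deep, mouth bevelled 3 mm. Inside, two steel keepers stand out from the long walls (36 mm long in x, at mid-length), leaving a 24 mm wide channel between them.
- cover: The loose white bay cover with its fastener, about 0.24 kg, standing on its two skirts on the worktop at the start; origin at the centre of the skirts' feet, 27 mm below cover_plate. x is the long way of the plate; it fits the bay either way round (its x along the bay's x or against it).
- cover_plate (a point): Centre of the plate's underside; axes as the cover's. Plate 100 (x) x 80 (y) x 5 mm, overlapping the bay all round; below it two end skirts (80 mm over their outsides in x, 60 mm in y, 27 mm deep) enter the bay with 2 mm of play on each side. Seated, the plate lies flat on the unit's top and this point is at bay.
- grip (a point): Centre of the fastener's upright black handle: a bar 46 mm long (this frame's x), 12 mm thick (y), 30 mm tall (15 mm above and below this point), above the middle of the cover. 36 mm above cover_plate (31 mm over the plate's top) when up, to 7.5 mm less when pressed: keep that room under the fingertips. Unlocked it lies along the cover's long side, locked across it.
- knob (a joint): Turn of the fastener's handle and the tongue below it, rad: about 0 unlocked, growing clockwise from above; 1.57 is the middle of the locked detent, with play of about 0.17 rad below and 0.13 above it, where the turn has its fixed stop (1.70). Friction 0.05 N m. The tongue, 48 x 10 mm, is parallel to the handle and passes down between the keepers only when unlocked.
- plunger (a joint): How far the fastener is pressed into the cover, m: 0 up, 0.0075 at its hard stop. Spring: 5.4 N at 0, plus 0.9 N per mm. Seated, the tongue slips under the keepers only when pressed over 6.3 mm (11 N; it bottoms at 12 N) and kept so while turned; if not, the handle jams part-way. In the detent, let up, it springs back to about 0.0015 and cannot turn back.
- mouse: Bystander: white computer mouse, 100 x 58 x 32 mm; origin at the centre of its underside.
- gel: Bystander: clear plastic bottle of gel, 56 mm across, 170 mm tall; origin at the centre of its underside.
- tape: Bystander: roll of paper tape lying flat, 64 mm across, 22 mm high; origin at the centre of its underside.
- jar: Bystander: clear lidded sample jar, 52 mm across, 65 mm tall; origin at the centre of its underside.
- dish: Bystander: round steel dish, 110 mm across, 45 mm high; origin at the centre of its underside.
- swabs: Bystander: cardboard box of swabs, 110 x 60 x 45 mm; origin at the centre of its underside.
- battery: Bystander: black spare battery pack lying flat, 85 x 55 x 22 mm; origin at the centre of its underside.

How it is judged (in metres and radians):
On the way, in this order (a step that is already met when the one before it is completed fails the run):
1. the cover is seated in the bay, plate flat on the unit, with the fastener still unlocked (knob below 0.5 rad) (horizontal distance between cover_plate and bay below 0.005 m and z of cover_plate in the frame of bay between -0.003 and 0.003 m and angle between the x axis of cover_plate and the x axis of bay, either way round below 0.12 rad and angle between cover_plate's own z axis and vertical below 0.05 rad and value of joint knob below 0.5 rad), for 0.2 s.
2. the fastener is pressed in (plunger over 5 mm) while it turns past 0.9 rad (horizontal distance between cover_plate and bay below 0.005 m and z of cover_plate in the frame of bay between -0.003 and 0.003 m and angle between the x axis of cover_plate and the x axis of bay, either way round below 0.12 rad and angle between cover_plate's own z axis and vertical below 0.05 rad and value of joint knob above 0.9 rad and value of joint plunger above 0.005 m), for 0.05 s.
At the end, for the whole second after the job is handed in: The cover is seated in the bay: centred within 5 mm, plate within 3 mm of the unit's top, square to the bay within 0.12 rad and level within 0.05 rad; the knob has turned past 1.36 rad and its plunger is back up below 3.2 mm (in the locked detent); everything released (horizontal distance between cover_plate and bay below 0.005 m and z of cover_plate in the frame of bay between -0.003 and 0.003 m and angle between the x axis of cover_plate and the x axis of bay, either way round below 0.12 rad and angle between cover_plate's own z axis and vertical below 0.05 rad and value of joint knob above 1.36 rad and value of joint plunger below 0.0032 m); the robot touches nothing.
It fails at once if the cover bears on the instrument unit with more than 30 N (contact force between cover and console above 30 N).
It fails at once if any of the bystanders (mouse, gel bottle, tape, jar, dish, swab box, spare battery) is moved by more than 30 mm (distance of any of mouse, gel, tape, jar, dish, swabs, battery from where it was at the start of the episode above 0.03 m).
It also fails if it takes over 64 s, if anything falls off the work surface, if the arm or the gripper's body presses on something with over 40 N, if the wrist force passes 120 N, or if a joint passes its speed limit or range.

ROBOT

A 6-joint arm with a two-finger parallel gripper is mounted at the origin on the work surface. World frame = base frame: x ahead of the robot, y to its left, z up, the work surface at z = 0. Lengths are in m, angles in degrees, forces in N, time in s.
With the tool pointing down it reaches from about 0.35 to 0.775 m from the base axis. Payload 7.3 kg.
Tool frame: the origin (TCP) lies midway between the tips of the shut fingers; the grasp point (between the pads) lies 19 mm behind it; z points along the fingers, x is the direction in which the jaws open and shut, and the axes are right-handed (so a half turn about z gives the same grasp; the last joint's range is limited). The gripper opens to 92 mm and grips with 3 to 60 N. Pads are 19 mm wide; open, the fingers measure 130 mm over their backs; the gripper's body (75 mm by 190 mm) begins 47 mm behind the grasp point.
Start: joints at [-85.6, 19.595, 87.324, -0, 73.075, -8.365], TCP at [0.116, -0.512, 0.227] pointing down, gripper open.
Joint ranges: [-145.02, 145.02], [-44.19, 115.74], [2.07, 154.8], [-57.11, 237.11], [16.16, 152.29], [-177.93, 177.93]. Speed limits (degrees/s): [147.25, 147.25, 180, 180, 180, 180].

INTERFACE

Orientations are given as a 3x3 rotation matrix whose columns are the frame's x, y, z axes.
In Python, from bench import sensors, viewer, ctrl gives the robot as it stands.
- The arm moves only by the tool play_rows, never from a script. Its argument "plan" is a list of rows, each a list of 3 entries, a list of its own where there are three numbers: the shift along the tool's x, y, z in units of 60 mm (1.0 is 60 mm), then the turn, a rotation vector about the tool's x, y, z in units of 10 degrees (1.0 is 10 degrees), then the closure, from 0 (fully open) to 1 (shut). A call has 1 to 10 rows; each row is the pose to reach, as a shift and turn from the pose commanded when the call began, along the tool's axes at that moment; what a row does not reach only later rows make up. A row lasts 1/8 s, in which the tool goes at most 62.5 mm and 10.7 degrees, less where a joint would pass 70% of its speed; a pose out of reach is approached as far as the arm can. A call with a gripper value outside its range is refused whole. The fingers move at their own pace and stop on an object; the grip force is fixed at half the most. Time passes only in rows, so rows that repeat a pose let the fingers close. It gives the time, the measured TCP pose, the force and the opening at its end, in the units of the state.
- sensors.observe(): the state, without advancing time (a new reading comes with each control period).
- viewer.camera(name): name is "side" or "top"; returns (picture, depth): 420x560x3 uint8, blue, green, red; 420x560 float32, m along the optical axis (not along the pixel's ray), 0 where there is no reading.
- viewer.camera_model(name): a dict with "camera_matrix" (3x3 intrinsics, pixels), "eye" and "rotation" of the camera in the world. Camera axes: x right, y down, z forward; pixel columns grow to the right and rows downward; lengths in m; the calibration is good to about 2 mm. A picture is of the moment at which its call begins. camera_model takes no time and is no camera call.
- ctrl.finish_job(): hands the job in, once; it reports no verdict.
The state is a dict: "time": time; "joint_pos": joint angles; "qvel": joint speeds; "joint_torque": joint torques, N m; "position": TCP position; "orientation": TCP orientation; "contact_force": force on the tool from outside, world axes, zero at the start; "wrist_torque": the same for the moment, N m; "gripper_width": opening from 0.0 (shut) to 1.0 (fully open).
Only numpy, scipy, OpenCV 4.12 (cv2) and the standard library are available. Lean on these libraries where they do the work, as an engineer would, in place of code of your own. Each camera call takes 0.05 s, during which the arm holds its last target. There are 200 camera calls.

## Working session

There is one attempt and no reset: what is moved stays moved. The work goes in short steps, Python scripts to look and compute and a tool call to move; the robot and the scene stay as the last step left them, time stands still between calls to the robot, and variables do not carry over. Pictures are saved under pics/ and viewed, about 8 in all and at most 12, crops included, and the job is handed in when it is done.

Besides the shell and the picture viewer there is one more tool, called after ">>>" as name([rows], argument=value, ...), one row to a line, values as JSON. play_rows: Moves the arm, as the interface text tells. Its arguments: {"type":"object","properties":{"plan":{"type":"array"}},"required":["plan"]}

```bash
mkdir -p pics; ls; cat > h.py <<'E'
import numpy as np, cv2
from bench import sensors, viewer, ctrl
def shot(n,tag):
    p,d=viewer.camera(n); cv2.imwrite(f'pics/{tag}.png',p); np.save(f'pics/{tag}.npy',d); return p,d
def world(n,d):
    m=viewer.camera_model(n); K=np.array(m['camera_matrix']); R=np.array(m['rotation']); e=np.array(m['eye'])
    v,u=np.mgrid[:d.shape[0],:d.shape[1]]
    c=np.stack([(u-K[0,2])/K[0,0]*d,(v-K[1,2])/K[1,1]*d,d],-1)
    return c@R.T+e
E
python3 - <<'E'
from h import *
a,da=shot('top','t0'); b,db=shot('side','s0')
for n in('top','side'):print(n,viewer.camera_model(n))
print(sensors.observe())
W=world('top',da); np.save('pics/Wt0.npy',W); np.save('pics/Ws0.npy',world('side',db))
E
```

```text
pics
top {'camera_matrix': array([[513.93915934,   0.        , 279.28100374],
       [  0.        , 513.93915934, 212.06835669],
       [  0.        ,   0.        ,   1.        ]]), 'eye': array([0.28532091, 0.00761407, 1.38697793]), 'rotation': array([[-0.01041212, -0.98283583,  0.18418825],
       [-0.99985315,  0.01274035,  0.01146158],
       [-0.01361147, -0.18404186, -0.98282416]])}
side {'camera_matrix': array([[507.28549694,   0.        , 290.96216763],
       [  0.        , 507.28549694, 212.78163549],
       [  0.        ,   0.        ,   1.        ]]), 'eye': array([ 0.10911977, -1.07749113,  1.25003057]), 'rotation': array([[ 0.93429235, -0.2464391 ,  0.25761515],
       [-0.3563572 , -0.66656517,  0.65475218],
       [ 0.01036075, -0.70353297, -0.71058709]])}
{'time': 0.1, 'joint_pos': array([-8.56001083e+01,  1.96319614e+01,  8.73696224e+01,  8.37568366e-04,
        7.30739978e+01, -8.36405935e+00]), 'qvel': array([ 0.01554885, -0.05193599, -0.09612922, -0.02476354,  0.0493589 ,
        0.00753224]), 'joint_torque': array([ 2.03280557e-03, -4.32004452e+01, -2.44692689e+01,  7.18915346e-02,
        5.26349852e-02, -4.82762255e-05]), 'position': array([ 0.11600051, -0.51167441,  0.22613183]), 'orientation': array([[ 2.20930699e-01, -9.75289505e-01, -8.72574226e-05],
       [-9.75288638e-01, -2.20930621e-01,  1.31633354e-03],
       [-1.30308412e-03, -2.05717317e-04, -9.99999130e-01]]), 'contact_force': array([-0.09704093, -0.51303806, -0.43413522]), 'wrist_torque': array([0.02041468, 0.01097836, 0.02740017]), 'gripper_width': 0.9982947501720594}
```

View pics/t0.png

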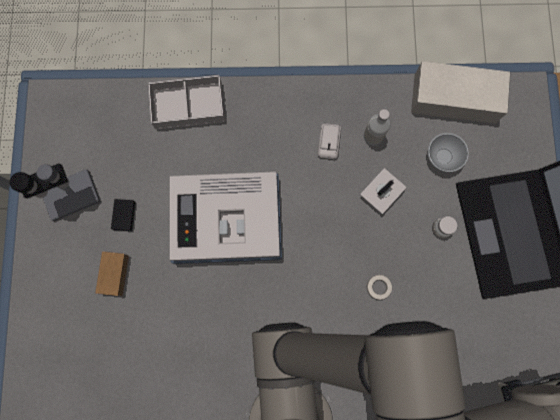

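View pics/s0.png

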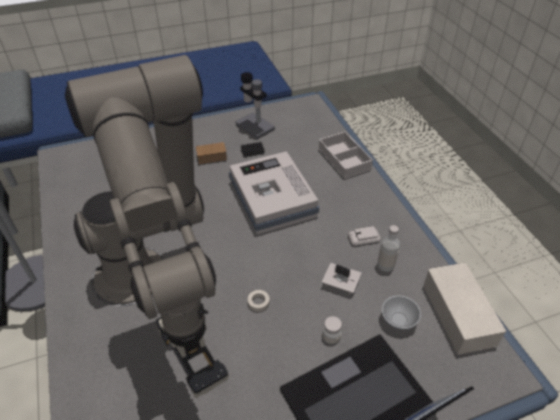

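```bash
python3 - <<'E'
import cv2,numpy as np
a=cv2.imread('pics/t0.png')
c=cv2.resize(a[160:225,350:420],None,fx=5.6,fy=8*.7,interpolation=cv2.INTER_CUBIC)
d=cv2.resize(a[195:260,195:265],None,fx=5.6,fy=5.6,interpolation=cv2.INTER_CUBIC)
cv2.imwrite('pics/c0.png',np.hstack([c,d]))
W=np.load('pics/Wt0.npy')
# cover plate top z ~0.032 ; console top z~0.08
def rect(mask):
    n,l,s,_=cv2.connectedComponentsWithStats(mask.astype(np.uint8),connectivity=4)
    i=1+np.argmax(s[1:,4]); p=W[l==i]; r=cv2.minAreaRect((p[:,:2]*1000).astype(np.float32)); return r,np.median(p[:,2]),len(p)
z=W[...,2]; v,u=np.mgrid[:420,:560]
roi=lambda x0,x1,y0,y1:(u>=x0)&(u<x1)&(v>=y0)&(v<y1)
print('plate',rect(roi(350,420,160,225)&(z>.022)&(z<.042)))
print('plate+handle',rect(roi(350,420,160,225)&(z>.022)&(z<.1)))
print('handle',rect(roi(350,420,160,225)&(z>.063)&(z<.1)))
print('console',rect(roi(150,300,160,270)&(z>.07)&(z<.09)))
print('bay',rect(roi(205,260,200,255)&(z<.07)))
print(z[205:250:4,212:256:4].round(3))
E
```

```text
plate (((594.533935546875, -257.4054260253906), (80.45405578613281, 102.46119689941406), 47.103912353515625), np.float64(0.03144490442026027), 971)
plate+handle (((594.533935546875, -257.4054260253906), (80.45405578613281, 102.46119689941406), 47.103912353515625), np.float64(0.03186406434140554), 1074)
handle (((594.5516967773438, -256.9806823730469), (11.333849906921387, 46.320404052734375), 44.02571105957031), np.float64(0.07446649542669204), 85)
console (((524.397705078125, 167.50396728515625), (222.24070739746094, 279.8680419921875), 1.6153998374938965), np.float64(0.07975835955023092), 8458)
bay (((496.17340087890625, 148.20228576660156), (82.71894836425781, 63.222694396972656), 2.1472253799438477), np.float64(0.04425500410766081), 559)
[[0.084 0.079 0.083 0.079 0.083 0.075 0.082 0.081 0.082 0.075 0.08 ]
 [0.083 0.084 0.078 0.081 0.081 0.083 0.082 0.078 0.077 0.08  0.075]
 [0.077 0.08  0.055 0.045 0.039 0.044 1.387 0.043 0.073 0.08  0.083]
 [0.079 0.08  1.387 0.045 0.045 0.045 0.042 0.044 0.078 0.078 0.081]
 [0.074 0.081 0.079 0.077 0.044 0.045 0.045 0.073 0.078 0.075 0.08 ]
 [0.08  0.08  0.072 0.072 0.044 0.044 0.043 0.078 0.077 0.084 0.081]
 [0.079 0.078 0.077 0.079 0.041 0.045 0.038 0.077 0.073 0.08  0.083]
 [0.084 0.08  0.074 0.078 0.043 0.049 0.046 0.075 0.078 0.083 0.077]
 [0.081 0.08  0.063 0.043 0.042 0.043 0.034 0.044 0.045 0.079 0.078]
 [0.078 0.081 0.062 0.041 0.049 0.042 0.046 0.033 0.044 0.076 0.082]
 [0.083 0.083 0.077 0.083 0.078 0.078 0.08  0.077 0.083 0.077 0.076]
 [0.079 0.079 0.082 0.078 0.081 0.079 0.08  0.077 0.083 0.08  0.079]]
```

View pics/c0.png

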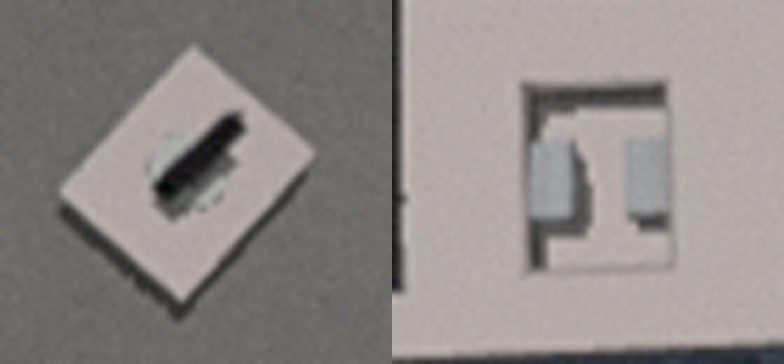

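The top view shows the cover at about pixel (383,191), with its handle along the long side. The bay is at about (232,227). The depth fits match the given sizes:

| Thing | Fitted size (mm) | Position (m) | Yaw |
|---|---|---|---|
| Plate | 80x102 | (0.5945, -0.257) | 137.1° |
| Bay | 83x63 | (0.496, 0.148) | about 1.9° |

I'm moving above the cover with the jaws across the handle, turning the yaw from -77.2° to 47.1°. That leaves joint 6 enough room for the later clockwise turn.

>>> play_rows([
  [[-0.25, -0.9, 0], [0, 0, -1], 0],
  [[-0.5, -1.8, 0], [0, 0, -2], 0],
  [[-0.75, -2.7, 0], [0, 0, -3], 0],
  [[-1, -3.6, 0], [0, 0, -4], 0],
  [[-1.25, -4.5, 0], [0, 0, -5], 0],
  [[-1.5, -5.4, 0], [0, 0, -6], 0],
  [[-1.75, -6.3, 0], [0, 0, -7], 0],
  [[-2, -7.2, 0], [0, 0, -8], 0],
  [[-2.2, -8.0, 0], [0, 0, -9], 0],
  [[-2.38, -8.72, 0.4], [0, 0, -10], 0],
])

```text
time: 1.35
position: [0.5971, -0.2564, 0.2038]
orientation: [[0.92, 0.393, 0.003], [0.393, -0.92, -0.002], [0.002, 0.003, -1.0]]
contact_force: [0.2, -0.7, -0.3]
gripper_width: 1.0
```

>>> play_rows([
  [[0, 0, 0.4], [0, 0, -1], 0],
  [[0, 0, 0.8], [0, 0, -2], 0],
  [[0, 0, 0.8], [0, 0, -2.43], 0],
  [[0, 0, 0.8], [0, 0, -2.43], 0],
  [[0, 0, 0.8], [0, 0, -2.43], 0],
])

```text
time: 1.98
position: [0.5948, -0.2572, 0.1549]
orientation: [[0.682, 0.731, 0.0], [0.731, -0.682, -0.0], [0.0, 0.0, -1.0]]
contact_force: [0.5, -0.3, 0.6]
gripper_width: 1.005
```

```bash
cat >> h.py <<'E'
def go(x,y,z,yaw):
    s=sensors.observe(); R=np.array(s['orientation']); p=np.array(s['position'])
    y0=np.degrees(np.arctan2(R[1,0],R[0,0]))
    print('pos',p.round(4),'yaw',y0.round(2),'F',s['contact_force'].round(2),'w',round(s['gripper_width'],3),'t',s['time'],'q',s['joint_pos'].round(1))
    print('z axis',R[:,2].round(4),'shift',(R.T@(np.array([x,y,z])-p)/.06).round(3),'turn',-(((yaw-y0+180)%360-180)/10).round(3))
E
python3 - <<'E'
from h import *
go(.5945,-.257,.05,47.1)
a,da=shot('side','s1'); cv2.imwrite('pics/s1c.png',cv2.resize(a[200:340,250:440],None,fx=4,fy=4,interpolation=cv2.INTER_CUBIC))
# bay via edges at z=.08 from top pixels
E
```

```text
pos [ 0.5948 -0.2572  0.1549] yaw 46.98 F [ 0.53 -0.26  0.55] w 1.005 t 1.975 q [-30.2  35.8  72.   -0.   72.2 -77.1]
z axis [ 3.e-04 -2.e-04 -1.e+00] shift [-1.000e-03 -7.000e-03  1.748e+00] turn -0.012
```

View pics/s1c.png

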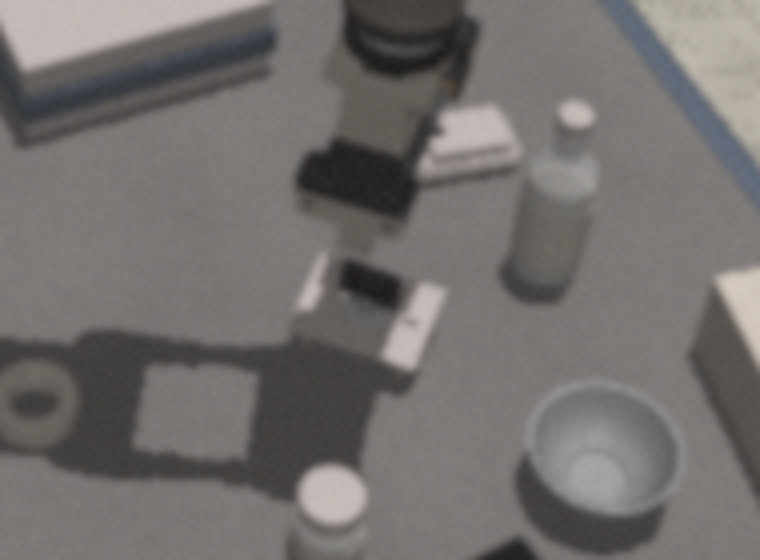

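The gripper hangs over the handle, which is at crop (370,283), and the descent is clear of the bottle and mouse. I'll go down and close.

>>> play_rows([
  [[0, 0, 0.5], [0, 0, 0], 0],
  [[0, 0, 1.0], [0, 0, 0], 0],
  [[0, 0, 1.4], [0, 0, 0], 0],
  [[0, 0, 1.65], [0, 0, 0], 0],
  [[0, 0, 1.75], [0, 0, 0], 0],
  [[0, 0, 1.75], [0, 0, 0], 0.5],
  [[0, 0, 1.75], [0, 0, 0], 0.75],
  [[0, 0, 1.75], [0, 0, 0], 1],
  [[0, 0, 1.75], [0, 0, 0], 1],
  [[0, 0, 1.75], [0, 0, 0], 1],
])

```text
time: 3.28
position: [0.5948, -0.2572, 0.0499]
orientation: [[0.681, 0.732, 0.0], [0.732, -0.681, -0.0], [0.0, 0.0, -1.0]]
contact_force: [0.6, 0.2, 0.4]
gripper_width: 0.505
```

>>> play_rows([
  [[0, 0, 0], [0, 0, 0], 1],
  [[0, 0, 0], [0, 0, 0], 1],
  [[0, 0, 0], [0, 0, 0], 1],
  [[0, 0, 0], [0, 0, 0], 1],
])

```text
time: 3.78
position: [0.5948, -0.2571, 0.0497]
orientation: [[0.681, 0.732, 0.0], [0.732, -0.681, 0.0], [0.0, 0.0, -1.0]]
contact_force: [0.6, 0.9, -0.5]
gripper_width: 0.131
```

```bash
python3 - <<'E'
from h import *
go(.5945,-.257,.05,47.1)
# refine console/bay pose: fit to side + top clouds
W=np.load('pics/Wt0.npy'); z=W[...,2]; v,u=np.mgrid[:420,:560]
m=(u>150)&(u<300)&(v>160)&(v<270)&(abs(z-.08)<.012)
p=W[m][:,:2]
E
```

```text
pos [ 0.5948 -0.2571  0.0497] yaw 47.07 F [ 0.58  0.88 -0.49] w 0.131 t 3.775 q [-30.2  42.   78.2   0.   59.8 -77.2]
z axis [ 1.e-04  0.e+00 -1.e+00] shift [-0.002 -0.005 -0.005] turn -0.003
```

Opening is 0.131 × 92 = 12 mm, so the handle is gripped. Next I lift 120 mm.

>>> play_rows([
  [[0, 0, -0.1], [0, 0, 0], 1],
  [[0, 0, -0.4], [0, 0, 0], 1],
  [[0, 0, -0.9], [0, 0, 0], 1],
  [[0, 0, -1.4], [0, 0, 0], 1],
  [[0, 0, -1.8], [0, 0, 0], 1],
  [[0, 0, -2], [0, 0, 0], 1],
  [[0, 0, -2], [0, 0, 0], 1],
  [[0, 0, -2], [0, 0, 0], 1],
])

```text
time: 4.78
position: [0.5942, -0.2569, 0.1686]
orientation: [[0.681, 0.732, -0.002], [0.732, -0.681, 0.001], [-0.001, -0.002, -1.0]]
contact_force: [-0.7, 0.5, -2.6]
gripper_width: 0.131
```

```bash
python3 - <<'E'
from h import *
go(.496,.148,.17,91.9)
a,da=shot('side','s2'); W=world('side',da)
cv2.imwrite('pics/s2c.png',cv2.resize(a[180:300,290:420],None,fx=5,fy=5,interpolation=cv2.INTER_CUBIC))
# bay: long-edge boundaries in both views, at z=.08 plane; corners from top crop
m=viewer.camera_model('top')
K,R,e=[np.array(m[k]) for k in('camera_matrix','rotation','eye')]
def ray(u,v,z):
    d=R@np.linalg.inv(K)@[u,v,1]; return (e+d*(z-e[2])/d[2])[:2]
c=[(523,83),(667,83),(673,269),(524,272)]
P=np.array([ray(195-.5+(x-392)/5.6,195-.5+y/5.6,.08) for x,y in c]); print(P.round(4),P.mean(0))
for i in range(4):
    d=P[(i+1)%4]-P[i]; print(np.hypot(*d).round(4),np.degrees(np.arctan2(d[1],d[0])).round(1))
# console from side cloud
Ws=np.load('pics/Ws0.npy'); z=Ws[...,2]; v,u=np.mgrid[:420,:560]
mk=((u>215)&(u<330)&(v>140)&(v<240)&(abs(z-.08)<.01)).astype(np.uint8)
n,l,s,_=cv2.connectedComponentsWithStats(mk,connectivity=4); i=1+np.argmax(s[1:,4])
print('console side',cv2.minAreaRect((Ws[l==i][:,:2]*1000).astype(np.float32)),np.median(z[l==i]))
mk=(u>250)&(u<290)&(v>170)&(v<205)&(z<.07); print('bay side',cv2.minAreaRect((Ws[mk][:,:2]*1000).astype(np.float32)))
E
```

```text
pos [ 0.5942 -0.2569  0.1686] yaw 47.06 F [-0.72  0.52 -2.57] w 0.131 t 4.775 q [-30.2  35.2  70.9  -0.   74.  -77.2]
z axis [-1.8e-03  9.0e-04 -1.0e+00] shift [ 3.825 -5.795 -0.014] turn -4.484
[[0.5396 0.182 ]
 [0.5387 0.1153]
 [0.452  0.1123]
 [0.4515 0.1806]] [0.49543722 0.14754969]
0.0668 -90.7
0.0867 -178.0
0.0683 90.5
0.0881 1.0
console side ((525.24755859375, 166.8702850341797), (224.17539978027344, 295.17431640625), 1.4860827922821045) 0.07896071381509229
bay side ((499.3462219238281, 157.9551239013672), (57.827537536621094, 81.39667510986328), 88.56129455566406)
```

View pics/s2c.png

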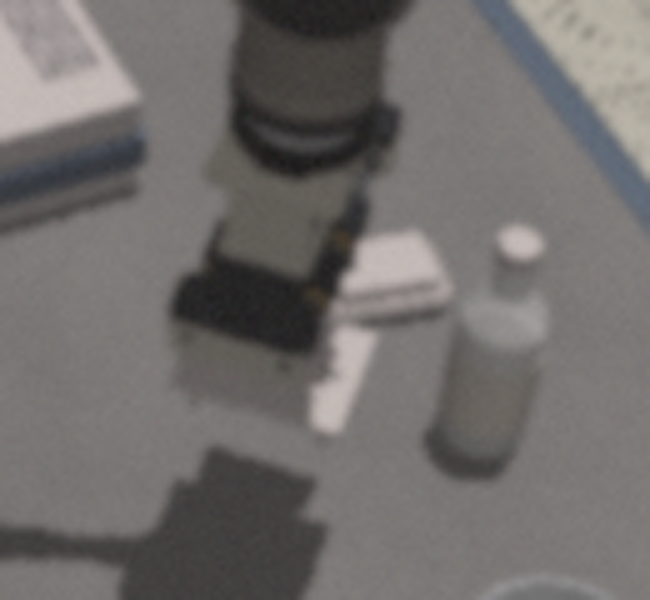

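The cover hangs level under the gripper at crop (270,370). I'm carrying it to above the bay. Bay yaw is about 1.6° and its centre is (0.4957, 0.1478).

>>> play_rows([
  [[0.15, -0.25, 0], [0, 0, -0.2], 1],
  [[0.5, -0.8, 0], [0, 0, -0.7], 1],
  [[1.0, -1.5, 0], [0, 0, -1.3], 1],
  [[1.5, -2.3, 0], [0, 0, -1.9], 1],
  [[2.05, -3.1, 0], [0, 0, -2.5], 1],
  [[2.6, -3.9, 0], [0, 0, -3.1], 1],
  [[3.1, -4.7, 0], [0, 0, -3.7], 1],
  [[3.55, -5.35, 0], [0, 0, -4.15], 1],
  [[3.75, -5.7, 0], [0, 0, -4.45], 1],
  [[3.82, -5.79, 0], [0, 0, -4.45], 1],
])

```text
time: 6.08
position: [0.495, 0.1491, 0.1695]
orientation: [[-0.031, 1.0, -0.001], [1.0, 0.031, -0.0], [0.0, -0.001, -1.0]]
contact_force: [0.2, 0.6, -2.4]
gripper_width: 0.129
```

>>> play_rows([
  [[0, 0, 0], [0, 0, 0], 1],
  [[0, 0, 0], [0, 0, 0], 1],
  [[0, 0, 0], [0, 0, 0], 1],
])

```text
time: 6.45
position: [0.4968, 0.1464, 0.1696]
orientation: [[-0.026, 1.0, -0.0], [1.0, 0.026, -0.0], [-0.0, -0.0, -1.0]]
contact_force: [-0.2, -0.1, -1.8]
gripper_width: 0.129
```

```bash
python3 - <<'E'
from h import *
go(.4957,.1478,.17,91.6)
a,da=shot('top','t3'); b,db=shot('side','s3')
f=lambda x:cv2.resize(x,(400,400),interpolation=cv2.INTER_CUBIC)
cv2.imwrite('pics/c3.png',np.hstack([f(a[185:265,190:270]),f(b[120:220,210:310])]))
for n,d,(x0,x1,y0,y1) in(('top',da,(190,275,180,270)),('side',db,(210,320,110,220))):
    W=world(n,d); z=W[...,2]; v,u=np.mgrid[:420,:560]
    m=(u>=x0)&(u<x1)&(v>=y0)&(v<y1)&(z>.14)&(z<.158)
    k,l,s,_=cv2.connectedComponentsWithStats(m.astype(np.uint8),connectivity=8)
    p=W[m]; print(n,len(p),s[1:,4][s[1:,4]>10],np.percentile(p,[1,50,99],axis=0).round(4).tolist(),cv2.minAreaRect((p[:,:2]*1000).astype(np.float32)))
E
```

```text
pos [0.4968 0.1464 0.1696] yaw 91.47 F [-0.22 -0.06 -1.78] w 0.129 t 6.45 q [  7.9  22.   93.4  -0.   64.6 -83.5]
z axis [-1.e-04 -2.e-04 -1.e+00] shift [ 0.024 -0.017 -0.006] turn -0.013
top 207 [207] [[0.4498, 0.1349, 0.1464], [0.4621, 0.1597, 0.1517], [0.4788, 0.1839, 0.157]] ((464.7795104980469, 159.8619384765625), (29.50168800354004, 49.302398681640625), 3.0757341384887695)
side 375 [375] [[0.4482, 0.1023, 0.1449], [0.4844, 0.1319, 0.1507], [0.5473, 0.1839, 0.1572]] ((498.66241455078125, 143.74411010742188), (103.15132904052734, 85.19192504882812), 0.4881778359413147)
```

View pics/c3.png

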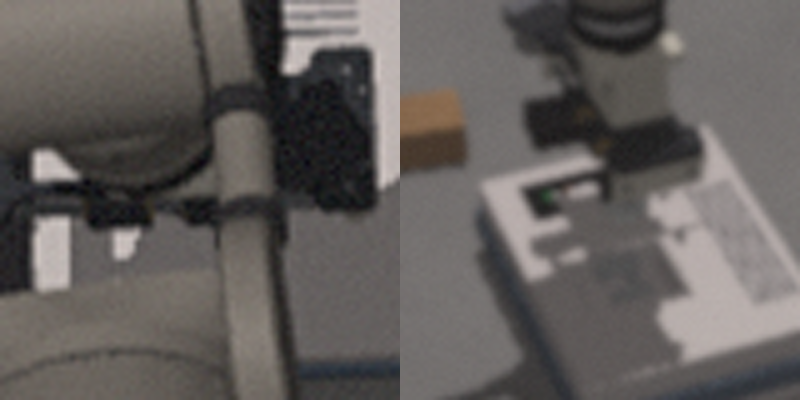

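The top view is mostly hidden by the arm. In the side crop the plate is level over the bay (height about 0.151, x centre about 0.498), which agrees with the tool position. I'll correct by about 1 mm and descend to just inside the bevel.

>>> play_rows([
  [[0.024, -0.017, 0.1], [0, 0, -0.01], 1],
  [[0.024, -0.017, 0.3], [0, 0, -0.01], 1],
  [[0.024, -0.017, 0.5], [0, 0, -0.01], 1],
  [[0.024, -0.017, 0.65], [0, 0, -0.01], 1],
  [[0.024, -0.017, 0.68], [0, 0, -0.01], 1],
  [[0.024, -0.017, 0.7], [0, 0, -0.01], 1],
  [[0.024, -0.017, 0.73], [0, 0, -0.01], 1],
  [[0.024, -0.017, 0.73], [0, 0, -0.01], 1],
])

```text
time: 7.55
position: [0.4957, 0.1487, 0.1264]
orientation: [[-0.029, 1.0, 0.001], [1.0, 0.029, -0.0], [-0.0, 0.001, -1.0]]
contact_force: [-1.1, 0.9, 0.9]
gripper_width: 0.128
```

>>> play_rows([
  [[0, 0, 0.03], [0, 0, 0], 1],
  [[0, 0, 0.06], [0, 0, 0], 1],
  [[0, 0, 0.08], [0, 0, 0], 1],
  [[0, 0, 0.08], [0, 0, 0], 1],
])

```text
time: 8.05
position: [0.4957, 0.1486, 0.122]
orientation: [[-0.029, 1.0, 0.001], [1.0, 0.029, -0.0], [-0.0, 0.001, -1.0]]
contact_force: [-2.9, -1.2, 8.5]
gripper_width: 0.132
```

```bash
python3 - <<'E'
from h import *
go(.4957,.1478,.1027,91.6)
print(sensors.observe()['wrist_torque'].round(2))
E
```

```text
pos [0.4957 0.1486 0.122 ] yaw 91.67 F [-2.9  -1.25  8.46] w 0.132 t 8.05 q [  8.2  25.1  97.   -0.   57.8 -83.4]
z axis [ 1.1e-03 -2.0e-04 -1.0e+00] shift [-0.014  0.     0.322] turn 0.007
[-0.19  0.32  0.03]
```

The tool met contact early, at about 11 N net, with the side force toward -x and mostly on the +x skirt. The cover is slightly too far in +x. I'll lift, move 2 mm to -x and 0.8 mm to -y, and try again.

>>> play_rows([
  [[0, 0, -0.06], [0, 0, 0], 1],
  [[0, 0, -0.12], [0, 0, 0], 1],
  [[-0.013, -0.034, -0.12], [0, 0, 0], 1],
  [[-0.013, -0.034, -0.12], [0, 0, 0], 1],
  [[-0.013, -0.034, -0.08], [0, 0, 0], 1],
  [[-0.013, -0.034, -0.04], [0, 0, 0], 1],
  [[-0.013, -0.034, 0], [0, 0, 0], 1],
  [[-0.013, -0.034, 0], [0, 0, 0], 1],
])

```text
time: 9.05
position: [0.4934, 0.1478, 0.1208]
orientation: [[-0.029, 1.0, -0.0], [1.0, 0.029, -0.0], [-0.0, -0.0, -1.0]]
contact_force: [0.5, -1.8, -2.9]
gripper_width: 0.126
```

```bash
python3 - <<'E'
from h import *
go(.4957,.1478,.1027,91.6)
print(sensors.observe()['wrist_torque'].round(2))
b,db=shot('side','s4')
cv2.imwrite('pics/c4.png',cv2.resize(b[145:215,230:310],(800,700)[:2],interpolation=cv2.INTER_CUBIC)[:600])
E
```

```text
pos [0.4934 0.1478 0.1208] yaw 91.66 F [ 0.46 -1.8  -2.89] w 0.126 t 9.05 q [  8.1  25.   97.4  -0.   57.6 -83.5]
z axis [-3.e-04 -2.e-04 -1.e+00] shift [-0.     0.038  0.301] turn 0.006
[-0.12 -0.17 -0.04]
```

View pics/c4.png

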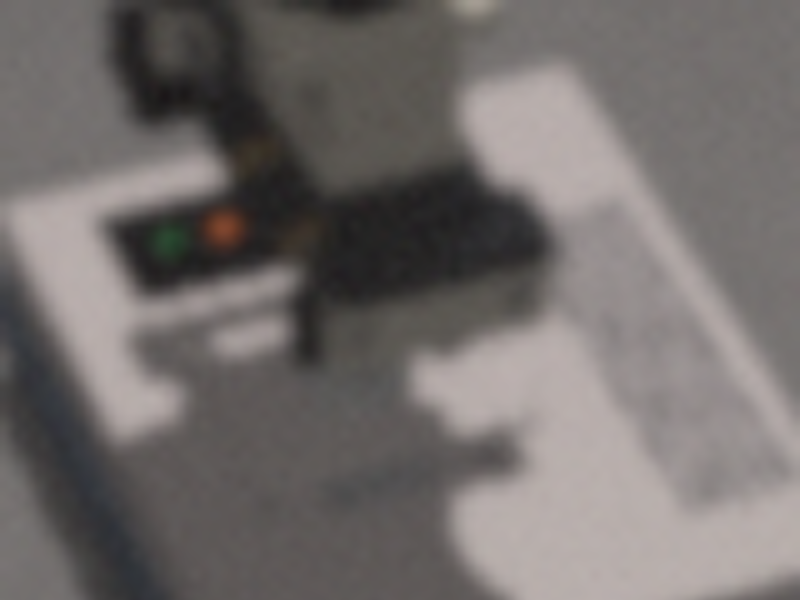

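Force is back to the free-hang level (-2.9 N) at z 0.121, with the skirts about 9 mm inside the bay. The picture shows the plate low over the bay at crop (330,450). I'll continue down in small steps.

>>> play_rows([
  [[0, 0, 0.04], [0, 0, 0], 1],
  [[0, 0, 0.08], [0, 0, 0], 1],
  [[0, 0, 0.12], [0, 0, 0], 1],
  [[0, 0, 0.16], [0, 0, 0], 1],
  [[0, 0, 0.2], [0, 0, 0], 1],
  [[0, 0, 0.2], [0, 0, 0], 1],
])

```text
time: 9.85
position: [0.4933, 0.1479, 0.1088]
orientation: [[-0.029, 1.0, -0.0], [1.0, 0.029, -0.0], [-0.0, -0.0, -1.0]]
contact_force: [0.5, -1.1, -2.5]
gripper_width: 0.125
```

>>> play_rows([
  [[0, 0, 0.03], [0, 0, 0], 1],
  [[0, 0, 0.06], [0, 0, 0], 1],
  [[0, 0, 0.08], [0, 0, 0], 1],
  [[0, 0, 0.1], [0, 0, 0], 1],
  [[0, 0, 0.1], [0, 0, 0], 1],
])

```text
time: 10.48
position: [0.4934, 0.1478, 0.1029]
orientation: [[-0.029, 1.0, -0.0], [1.0, 0.029, -0.0], [-0.0, -0.0, -1.0]]
contact_force: [-0.1, -1.0, -2.2]
gripper_width: 0.134
```

>>> play_rows([
  [[0, 0, 0.015], [0, 0, 0], 1],
  [[0, 0, 0.03], [0, 0, 0], 1],
  [[0, 0, 0.03], [0, 0, 0], 1],
])

```text
time: 10.85
position: [0.4935, 0.1478, 0.1019]
orientation: [[-0.029, 1.0, 0.001], [1.0, 0.029, -0.0], [-0.0, 0.001, -1.0]]
contact_force: [-2.4, -1.6, 6.0]
gripper_width: 0.126
```

```bash
python3 - <<'E'
from h import *
go(.4933,.1478,.1027,1.6)
print(sensors.observe()['wrist_torque'].round(2))
E
```

```text
pos [0.4935 0.1478 0.1019] yaw 91.67 F [-2.4  -1.63  5.98] w 0.126 t 10.85 q [  8.2  26.4  98.6  -0.   54.9 -83.5]
z axis [ 5.e-04 -1.e-04 -1.e+00] shift [-0.001 -0.004 -0.014] turn 9.007
[-0.22  0.26 -0.01]
```

The plate is seated at TCP z 0.102, the predicted height, with a gentle 8 N net. Now I press in small steps.

>>> play_rows([
  [[0, 0, 0.02], [0, 0, 0], 1],
  [[0, 0, 0.04], [0, 0, 0], 1],
  [[0, 0, 0.06], [0, 0, 0], 1],
  [[0, 0, 0.08], [0, 0, 0], 1],
  [[0, 0, 0.08], [0, 0, 0], 1],
])

```text
time: 11.48
position: [0.4935, 0.1478, 0.0975]
orientation: [[-0.029, 1.0, 0.001], [1.0, 0.029, -0.0], [-0.0, 0.001, -1.0]]
contact_force: [-3.2, -1.4, 9.1]
gripper_width: 0.127
```

>>> play_rows([
  [[0, 0, 0.015], [0, 0, 0], 1],
  [[0, 0, 0.03], [0, 0, 0], 1],
  [[0, 0, 0.04], [0, 0, 0], 1],
  [[0, 0, 0.04], [0, 0, 0], 1],
])

```text
time: 11.98
position: [0.4936, 0.1478, 0.0954]
orientation: [[-0.029, 1.0, 0.001], [1.0, 0.029, -0.0], [-0.0, 0.001, -1.0]]
contact_force: [-3.7, -1.2, 11.5]
gripper_width: 0.128
```

>>> play_rows([
  [[0, 0, 0.008], [0, 0, 0], 1],
  [[0, 0, 0.015], [0, 0, 0], 1],
  [[0, 0, 0.015], [0, 0, 0], 1],
])

```text
time: 12.35
position: [0.4936, 0.1479, 0.095]
orientation: [[-0.029, 1.0, 0.001], [1.0, 0.029, -0.0], [-0.0, 0.001, -1.0]]
contact_force: [-6.3, -2.9, 15.1]
gripper_width: 0.127
```

It moved 0.4 mm for a 0.9 mm command and force rose to 15 N, so the plunger is at its hard stop. Bearing is about 17 N, under the 30 N limit. Now I turn clockwise while keeping it pressed.

>>> play_rows([
  [[0, -0.004, 0], [0, 0, 0.3], 1],
  [[0, -0.007, 0], [0, 0, 0.8], 1],
  [[0, -0.007, 0], [0, 0, 1.3], 1],
  [[0, -0.007, 0], [0, 0, 1.8], 1],
  [[0, -0.007, 0], [0, 0, 2.3], 1],
  [[0, -0.007, 0], [0, 0, 2.8], 1],
  [[0, -0.007, 0], [0, 0, 2.8], 1],
])

```text
time: 13.22
position: [0.4938, 0.1487, 0.0951]
orientation: [[0.445, 0.896, 0.003], [0.896, -0.445, 0.002], [0.003, 0.002, -1.0]]
contact_force: [-2.7, 1.8, 13.4]
gripper_width: 0.128
```

```bash
python3 - <<'E'
from h import *
go(.4935,.1478,.095,1.6)
print(sensors.observe()['wrist_torque'].round(2))
E
```

```text
pos [0.4938 0.1487 0.0951] yaw 63.61 F [-2.67  1.75 13.4 ] w 0.128 t 13.225 q [  8.2  27.   99.1   0.1  53.8 -55.4]
z axis [ 0.0028  0.0015 -1.    ] shift [-0.016  0.003  0.001] turn 6.201
[ 0.31  0.5  -0.02]
```

>>> play_rows([
  [[0, 0, 0], [0, 0, 0.5], 1],
  [[0, 0, 0], [0, 0, 1.0], 1],
  [[0, 0, 0], [0, 0, 1.5], 1],
  [[0, 0, 0], [0, 0, 2.0], 1],
  [[0, 0, 0], [0, 0, 2.5], 1],
  [[0, 0, 0], [0, 0, 3.0], 1],
  [[0, 0, 0], [0, 0, 3.0], 1],
])

```text
time: 14.1
position: [0.4944, 0.1494, 0.0951]
orientation: [[0.833, 0.553, 0.004], [0.553, -0.833, 0.003], [0.005, 0.0, -1.0]]
contact_force: [-1.9, 4.0, 11.5]
gripper_width: 0.129
```

```bash
python3 - <<'E'
from h import *
go(.4938,.1482,.095,1.6)
print(sensors.observe()['wrist_torque'].round(2))
E
```

```text
pos [0.4944 0.1494 0.0951] yaw 33.6 F [-1.93  4.   11.54] w 0.129 t 14.1 q [  8.2  27.   99.1   0.1  53.7 -25.5]
z axis [ 0.0044  0.0027 -1.    ] shift [-0.019  0.011  0.002] turn 3.2
[ 0.85  0.19 -0.05]
```

>>> play_rows([
  [[0, 0, 0.005], [0, 0, 0.5], 1],
  [[0, 0, 0.005], [0, 0, 1.0], 1],
  [[0, 0, 0.005], [0, 0, 1.5], 1],
  [[0, 0, 0.005], [0, 0, 2.0], 1],
  [[0, 0, 0.005], [0, 0, 2.5], 1],
  [[0, 0, 0.005], [0, 0, 3.0], 1],
  [[0, 0, 0.005], [0, 0, 3.2], 1],
  [[0, 0, 0.005], [0, 0, 3.2], 1],
])

```text
time: 15.1
position: [0.4954, 0.1497, 0.0951]
orientation: [[1.0, 0.028, 0.007], [0.028, -1.0, 0.003], [0.007, -0.003, -1.0]]
contact_force: [1.4, 4.9, 11.2]
gripper_width: 0.129
```

```bash
python3 - <<'E'
from h import *
go(.4938,.1482,.095,1.6)
print(sensors.observe()['wrist_torque'].round(2))
E
```

```text
pos [0.4954 0.1497 0.0951] yaw 1.63 F [ 1.4   4.91 11.16] w 0.129 t 15.1 q [ 8.2 27.  99.   0.2 53.6  6.5]
z axis [ 0.0067  0.0033 -1.    ] shift [-0.028  0.024  0.002] turn 0.003
[ 1.   -0.18  0.02]
```

It has turned a full 90° with no jamming torque. I'm letting the plunger up, staying gripped, before opening.

>>> play_rows([
  [[0, 0, -0.03], [0, 0, 0], 1],
  [[0, 0, -0.06], [0, 0, 0], 1],
  [[0, 0, -0.09], [0, 0, 0], 1],
  [[0, 0, -0.115], [0, 0, 0], 1],
  [[0, 0, -0.115], [0, 0, 0], 1],
])

```text
time: 15.72
position: [0.4953, 0.1496, 0.1011]
orientation: [[1.0, 0.029, 0.006], [0.029, -1.0, 0.003], [0.006, -0.003, -1.0]]
contact_force: [4.1, 6.0, 2.0]
gripper_width: 0.131
```

```bash
python3 - <<'E'
from h import *
go(.4938,.1482,.095,1.6)
print(sensors.observe()['wrist_torque'].round(2))
E
```

```text
pos [0.4953 0.1496 0.1011] yaw 1.64 F [4.07 6.   2.02] w 0.131 t 15.725 q [ 8.2 26.5 98.6  0.2 54.5  6.5]
z axis [ 0.0061  0.0032 -1.    ] shift [-0.027  0.023  0.102] turn 0.004
[ 1.08 -0.69 -0.05]
```

>>> play_rows([
  [[0, 0, 0], [0, 0, 0], 0.7],
  [[0, 0, 0], [0, 0, 0], 0.4],
  [[0, 0, 0], [0, 0, 0], 0.2],
  [[0, 0, 0], [0, 0, 0], 0],
  [[0, 0, 0], [0, 0, 0], 0],
  [[0, 0, 0], [0, 0, 0], 0],
])

```text
time: 16.48
position: [0.493, 0.1478, 0.0998]
orientation: [[1.0, 0.029, -0.0], [0.029, -1.0, -0.0], [-0.0, 0.0, -1.0]]
contact_force: [-0.6, -0.2, 0.3]
gripper_width: 0.73
```

>>> play_rows([
  [[0, 0, -0.3], [0, 0, 0], 0],
  [[0, 0, -0.8], [0, 0, 0], 0],
  [[0, 0, -1.5], [0, 0, 0], 0],
  [[0, 0, -2.2], [0, 0, 0], 0],
  [[0, 1.0, -2.5], [0, 0, 0], 0],
  [[0, 2, -2.5], [0, 0, 0], 0],
  [[0, 3, -2.5], [0, 0, 0], 0],
  [[0, 4, -2.5], [0, 0, 0], 0],
  [[0, 4.8, -2.5], [0, 0, 0], 0],
  [[0, 5, -2.5], [0, 0, 0], 0],
])

```text
time: 17.73
position: [0.5015, -0.1547, 0.2495]
orientation: [[1.0, 0.025, -0.0], [0.025, -1.0, -0.0], [-0.0, 0.0, -1.0]]
contact_force: [-0.2, 0.3, -1.0]
gripper_width: 0.996
```

```bash
python3 - <<'E'
from h import *
go(.4938,.1482,.095,1.6)
a,da=shot('top','t5'); b,db=shot('side','s5')
f=lambda x:cv2.resize(x,(400,400),interpolation=cv2.INTER_CUBIC)
cv2.imwrite('pics/c5.png',np.hstack([f(a[185:265,190:270]),f(b[140:220,230:310])]))
W=world('top',da); z=W[...,2]; v,u=np.mgrid[:420,:560]
r=(u>200)&(u<265)&(v>195)&(v<260)
p=W[r&(z>.109)&(z<.15)]; print('handle',len(p),np.median(p,0),np.percentile(p[:,2],80),cv2.minAreaRect((p[:,:2]*1000).astype(np.float32)))
p=W[r&(z>.0)&(z<.108)]; print(np.percentile(z[r],[1,25,50,75]).round(4))
E
```

```text
pos [ 0.5015 -0.1547  0.2495] yaw 1.46 F [-0.18  0.28 -1.01] w 0.996 t 17.725 q [-25.5  18.6  85.1  -0.   76.3 -27. ]
z axis [-3.e-04 -4.e-04 -1.e+00] shift [ 2.000e-03 -5.051e+00  2.574e+00] turn -0.014
handle 105 [0.49257184 0.14781038 0.12618996] 0.12865600462270255 ((493.3564453125, 147.83056640625), (12.224403381347656, 44.71306610107422), 2.311223030090332)
[0.0502 0.0785 0.0809 0.0839]
```

View pics/c5.png

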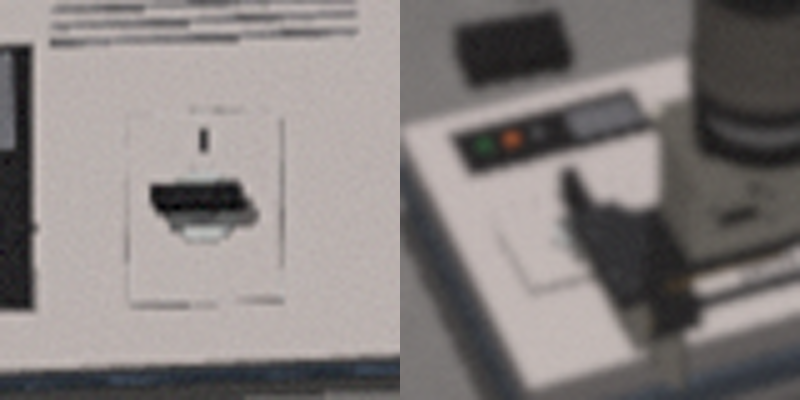

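The top crop shows the plate flat over the bay, outline (127..285, 110..303), with the handle across it at (200,200). I'll do one numeric check of plunger height and plate level, with no new image.

```bash
python3 - <<'E'
from h import *
W0=np.load('pics/Wt0.npy'); W=world('top',np.load('pics/t5.npy')); v,u=np.mgrid[:420,:560]
def st(W,x0,x1,y0,y1,zb):
    z=W[...,2]; r=(u>=x0)&(u<x1)&(v>=y0)&(v<y1)
    h=W[r&(z>zb+.02)&(z<zb+.07)]; q=np.percentile(h[:,2],[50,75,90]); return len(h),(q-zb).round(4)
z=W[...,2]
ins=(u>=216)&(u<246)&(v>=208)&(v<245)&(z<.1)&(z>.06)
p=W[ins]; A=np.c_[p[:,:2]-p[:,:2].mean(0),np.ones(len(p))]; c=np.linalg.lstsq(A,p[:,2],rcond=None)[0]
print('plate plane',c.round(4),len(p)); 
ring=(u>=180)&(u<275)&(v>=175)&(v<255)&~((u>=206)&(u<256)&(v>=198)&(v<255))&(abs(z-.08)<.012); print('unit top',np.mean(z[ring]))
print('handle over plate start',st(W0,350,420,160,225,.032),'now',st(W,205,260,197,257,c[2]))
print(sensors.observe()['contact_force'].round(2))
E
```

```text
plate plane [-0.0011 -0.0034  0.085 ] 991
unit top 0.08007124744496087
handle over plate start (94, array([0.0423, 0.0442, 0.046 ])) now (110, array([0.041 , 0.0434, 0.0445]))
[ 0.02 -0.24 -0.22]
```

The plate top is at 0.0850 m (expected 0.085) and level. The handle sits about 1.2 mm lower than at the start, which matches the locked detent's 1.5 mm. The arm is clear, so I'm handing in.

```bash
python3 -c "
from h import *
print(ctrl.finish_job())"
```

```text
the job is handed in; nothing more can be done
None
```

The cover is back on the battery bay and its handle is turned to locked, judging by my last images. I handed the job in at about 18 s of the 64 s allowed; the system gives no verdict.

- **Seating:** The first attempt to lower the cover touched the bay's edge at about 11 N. I lifted it, moved it 2 mm toward the robot, and it then went in freely. The plate met the unit at the expected height.
- **Locking:** I pressed the handle until it stopped moving and kept it there through a 90° clockwise turn. The force on the unit reached about 17 N, against the 30 N limit. I saw no sign of jamming, so I eased it up, let go and moved away.
- **Last checks:**
  - The plate's top is at 85.0 mm on the 80.1 mm unit top, and level within 0.004 rad.
  - The handle lies across the cover, within about a degree of square.
  - The handle sits about 1.2 mm lower than at the start, which fits the 1.5 mm expected when locked.
  - Nothing is touching the gripper.

**Disagreement:** The handle measures about 2.3 mm nearer the robot in x than my first estimate of the bay centre. That is within the 5 mm tolerance, and about what the play and camera error allow. I did not re-measure the other objects on the worktop; the arm felt no unexpected contact.

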